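Reset the resin dosing valve and lock it again

ROBOT

A 7-joint arm with a two-finger parallel gripper is mounted at the origin on the work surface. World frame = base frame: x ahead of the robot, y to its left, z up, the work surface at z = 0. Lengths are in mm, angles in rad, forces in N, time in s.
With the tool pointing down it reaches from about 400 to 900 mm from the base axis. Payload 5.5 kg.
Tool frame: the origin (TCP) lies at the very end of the fingers, on their centre line; the grasp point (between the pads) lies 19 mm behind it; z points along the fingers, x is the direction in which the jaws open and shut, and the axes are right-handed (so a half turn about z gives the same grasp; the last joint's range is limited). The gripper opens to 92 mm and grips with 3 to 60 N. Pads are 19 mm wide; open, the fingers measure 130 mm over their backs; the gripper's body (75 mm by 190 mm) begins 47 mm behind the grasp point.
Start: joints at [1.545, 0.501, -0.427, 1.55, 0.221, 1.138, -0.21], TCP at [185.155, -623.071, 226.729] pointing down, gripper open.
Joint ranges: [-2.88, 2.88], [-0.31, 2.03], [-1.54, 1.56], [0.2, 2.42], [-1.41, 4.55], [0.19, 2.02], [-2.57, 2.57]. Speed limits (rad/s): [2.57, 2.57, 3.14, 3.14, 3.14, 3.14, 3.14].

INTERFACE

Orientations are given as [roll, pitch, yaw] about the fixed x, y, z axes, in that order (R = Rz(yaw) Ry(pitch) Rx(roll)).
In Python, from workcell import ctrl, eyes, ticket gives the robot as it stands. The module is installed in compiled form; this text tells all that it offers.
- The arm moves only by the tool apply_moves, never from a script. Its arguments are lists of equal length, an entry for each row: "rot": the turn, a rotation vector about the tool's x, y, z in degrees, a list of three; "xyz": the shift along the tool's x, y, z in cm, a list of three; "claw": the closure, from 0 (fully open) to 1 (shut). In form: {"rot": [[ax, ay, az], ...], "xyz": [[dx, dy, dz], ...], "claw": [claw, ...]}. A call has 1 to 10 rows; each row is the pose to reach, as a shift and turn from the pose commanded when the call began, along the tool's axes at that moment; what a row does not reach only later rows make up. A row lasts 1/12 s, in which the tool goes at most 41.7 mm and 7.16 degrees, less where a joint would pass 70% of its speed; a pose out of reach is approached as far as the arm can. A call with a gripper value outside its range is refused whole. The fingers move at their own pace and stop on an object; "grip_force" is the grip in N (left out, the last holds). Time passes only in rows, so rows that repeat a pose let the fingers close. It gives the time, the measured TCP pose, the force and the opening at its end, in the units of the state.
- ctrl.get_obs(): the state, without advancing time (a new reading comes with each control period).
- eyes.read_camera(name): name is "scene" or "top"; returns a dict with "image" (420x560x3 uint8, red, green, blue), "fx", "fy", "cx", "cy" (pixels), "distortion" ([k1, k2, p1, p2, k3] as OpenCV has them; the pictures are not rectified), "rvec" (rotation vector, rad) and "tvec" (3), from world to camera coordinates, as OpenCV has them. Camera axes: x right, y down, z forward; pixel columns grow to the right and rows downward; lengths in mm; the calibration is good to about 2 mm. A picture is of the moment at which its call begins. There is no depth.
- ticket.close_job(): hands the job in, once; it reports no verdict.
The state is a dict: "time_s": time; "joints": joint angles; "qd": joint speeds; "joint_torque": joint torques, N m; "eef_pos": TCP position; "ee_rot": TCP orientation; "force": force on the tool from outside, world axes, zero at the start; "wrist_torque": the same for the moment, N m; "grip_width": finger opening in mm.
Only numpy, scipy, OpenCV 4.12 (cv2) and the standard library are available. Lean on these libraries where they do the work, as an engineer would, in place of code of your own. Each camera call takes 0.05 s, during which the arm holds its last target. There are 200 camera calls.

TASK

Reset the dose on the resin valve: slacken the round lock ring under the bar knob, turn the knob until its pointed end points at the upright index fin, then do the lock ring up again hand-tight, about 0.65 N m, so the knob is held at that setting. Do not grip or push the knob while the ring is tight, do not crush the washer by over-tightening the ring, and leave the cup, mould, cap and stick where they are.

Things in the scene. Friction and masses are not known exactly. Their poses are not given: they have to be found in the camera images.
- valve_block: Fixed aluminium dosing block on the bench, base 170 x 130 mm, block top 40 mm high. Origin on the bench under the vertical axis shared by neck (40 mm diameter, 40 to 78 mm high), lock ring and knob; z up; outlet spout towards its -x (to 110 mm out), two brass unions on +x (to 97 mm out).
- index: Fixed dark steel index disc on the block top with one upright radial fin: 28 to 56 mm off the axis, 5 mm thick, its top 60 mm above the bench. Origin on the bench under the axis; its +x points from the axis to the fin, z up. The fin stands 0.45 to 1.05 rad clockwise (from above) of where the knob points at the start.
- ring_mid (a point): Centre of the lock ring, on the axis at half its height, about 92 mm above the bench. Round ring with a brass core and a ribbed black rubber rim, 60 mm outside diameter, 16 mm high; for 20 mm below it there are only the washer and the neck, both narrower. z up.
- lock_ring: The ring's brass core; origin at its underside's centre. Clockwise from above tightens and lowers it 2 mm/rad. At the start 0.3 to 0.7 N m loosens it, falling to 0.1 N m of drag when clear of the washer after 0.5 to 1.3 rad. Tightening: 0.1 N m until it meets the washer, then rising 0.4 to 0.8 N m per rad. Where they meet varies: the seat moves with the knob. Rubber rim gives 0.2 rad per N m.
- washer: Dark steel washer, 49 mm diameter, 4 mm thick, between lock ring and knob collar; it cannot turn. Origin at its underside's centre, 82 mm up. The ring presses it on the collar and so locks the knob: 0.65 N m on the ring gives 45 to 75 N; 40 to 90 N is a good lock; over 110 N (1.1 N m or more) crushes it.
- knob_grip (a point): Middle of the black bar knob, on the axis, 118 mm above the bench. Bar 12 mm thick (own y), 22 mm high (107 to 129 mm up), reaching 23 mm from the axis at the round end (own -x) and at the pointed end (own +x); own +x is the way it points, z up. It stands 2 to 8 mm above the ring's top face and within the ring's outline.
- knob: The knob with its spindle and collar; origin on the axis 78 mm above the bench, x the way it points, z up. Clockwise from above screws it down 2 mm/rad; with the ring loose about 0.1 N m turns it and it stays where left. Its travel ends 1.9 rad clockwise and 0.9 rad anticlockwise of the block's +x.
- knob_tip (a point): Top of the knob's pointed end, 23 mm from the axis along the knob's own x, 129 mm above the bench.
- cup: Loose clear mixing cup, 72 mm wide, 85 mm high, 0.06 kg; origin under its centre. Bystander.
- mould: Loose lilac mould slab, 130 x 100 x 14 mm; origin under its centre. Bystander.
- cap: Loose white screw cap, 38 mm wide, 14 mm high; origin under its centre. Bystander.
- stick: Loose wooden stir stick, 140 x 12 x 4 mm; origin under its centre. Bystander.
There are look-alikes about, which are no part of the job. Of the things like the valve_block, leave any that is green; of the rest the smaller one is meant.

How it is judged (in metres and radians):
On the way, in this order (a step that is already met when the one before it is completed fails the run):
1. the lock ring is slackened clear of the washer (contact force between lock_ring and washer below 1.5 N), for 0.2 s.
2. with the ring still slack, the knob points at the index fin within 8 degrees (contact force between lock_ring and washer below 5 N and angle between the x axis of knob_tip and the x axis of index, either way round below 0.14 rad), for 0.2 s.
At the end, for the whole second after the job is handed in: The lock ring presses the washer with 40 to 90 N (hand-tight, about 0.55 to 0.9 N m on the ring) and the knob's pointed end points at the index fin within 8 degrees (0.14 rad) (contact force between lock_ring and washer between 40 and 90 N and angle between the x axis of knob_tip and the x axis of index, either way round below 0.14 rad and horizontal distance between knob_tip and index below 0.03 m); the robot touches nothing.
It fails at once if the lock ring is over-tightened and crushes the washer (more than 110 N) (contact force between lock_ring and washer above 110 N).
It fails at once if the fingers grip or push the knob (more than 8 N) while the ring clamps it (more than 20 N) (contact force between lock_ring and washer above 20 N and contact force between the fingers and knob above 8 N).
It fails at once if the cup, mould, cap or stick is moved more than 20 mm (distance of any of cup, mould, cap, stick from where it was at the start of the episode above 0.02 m).
It also fails if it takes over 72 s, if anything falls off the work surface, if the arm or the gripper's body presses on something with over 40 N, if the wrist force passes 120 N, or if a joint passes its speed limit or range.

## Working session

There is one attempt and no reset: what is moved stays moved. The work goes in short steps, Python scripts to look and compute and a tool call to move; the robot and the scene stay as the last step left them, time stands still between calls to the robot, and variables do not carry over. Pictures are saved under pics/ and viewed, about 8 in all and at most 12, crops included, and the job is handed in when it is done.

Besides the shell and the picture viewer there is one more tool, called after "Call:" by a JSON object that holds its "method" and its "body", one argument or row to a line. apply_moves: Moves the arm, as the interface text tells. Its arguments: {"type":"object","properties":{"rot":{"type":"array"},"xyz":{"type":"array"},"claw":{"type":"array"},"grip_force":{"type":"number"}},"required":["rot","xyz","claw"]}

```bash
mkdir -p pics
cat > h.py <<'E'
import numpy as np, cv2
from workcell import ctrl, eyes, ticket
def shot(name, fn=None, crop=None, scale=1):
    d=eyes.read_camera(name); im=d['image']
    if crop: x0,y0,x1,y1=crop; im=im[y0:y1,x0:x1]
    if scale!=1: im=cv2.resize(im,None,fx=scale,fy=scale,interpolation=cv2.INTER_CUBIC)
    if fn: cv2.imwrite('pics/'+fn,im[:,:,::-1])
    return d
def K(d): return np.array([[d['fx'],0,d['cx']],[0,d['fy'],d['cy']],[0,0,1]],float),np.array(d['distortion'],float)
def pix2z(d,uv,z):
    k,D=K(d); R=cv2.Rodrigues(np.array(d['rvec'],float))[0]; t=np.array(d['tvec'],float).ravel()
    n=cv2.undistortPoints(np.array([[uv]],float),k,D)[0,0]
    r=R.T@np.array([n[0],n[1],1]); o=-R.T@t
    return o+r*(z-o[2])/r[2]
def proj(d,P):
    k,D=K(d); return cv2.projectPoints(np.array(P,float).reshape(-1,3),np.array(d['rvec'],float),np.array(d['tvec'],float),k,D)[0].reshape(-1,2)
E
python3 - <<'E'
from h import *
for n in('scene','top'):
    d=shot(n,n+'0.png'); R=cv2.Rodrigues(np.array(d['rvec'],float))[0]; print(n,-R.T@np.array(d['tvec']).ravel(),d['fx'])
print(ctrl.get_obs())
E
```

```text
scene [1114.65845535  485.29310527  633.31109634] 472.78349837453044
top [495.61795094  55.59803499 977.64114867] 507.4083389217993
{'time_s': 0.1, 'joints': array([ 1.54519672,  0.50179508, -0.42678012,  1.55132347,  0.22077699,
        1.13831069, -0.21029527]), 'qd': array([-8.92649505e-04, -3.39034519e-03, -2.12542441e-04, -1.60960358e-03,
       -7.99242049e-05,  3.42065556e-04, -9.08709791e-04]), 'joint_torque': array([-1.15864060e-02, -5.67871821e+01, -5.83890617e+00, -2.79913884e+01,
       -6.92499010e-02,  2.41501856e-02,  3.55880923e-05]), 'eef_pos': array([ 184.89503319, -622.49028113,  225.76309766]), 'ee_rot': array([-3.14151286e+00,  1.78925390e-03, -1.28198163e+00]), 'force': array([-0.57248338,  0.97342455,  0.11787269]), 'wrist_torque': array([ 0.04272727, -0.0284954 , -0.07324644]), 'grip_width': 91.47596499056978}
```

View pics/scene0.png

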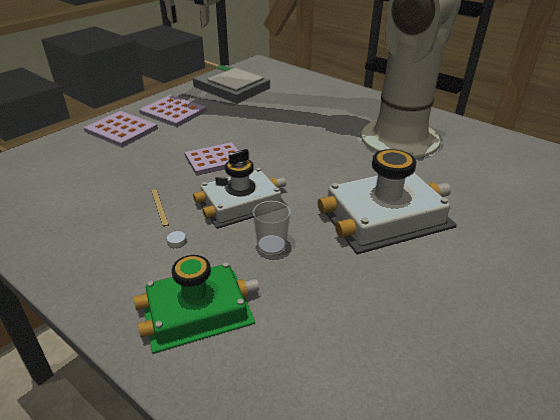

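View pics/top0.png

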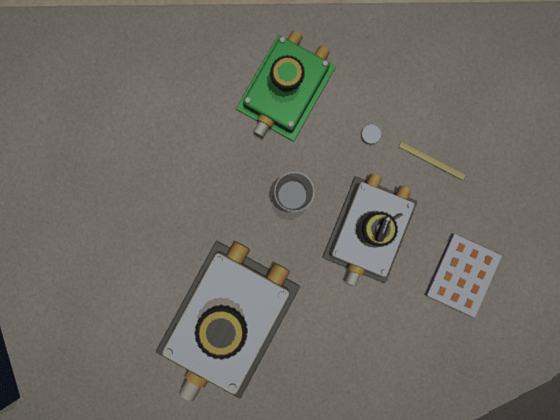

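Scene: the small white valve with the bar knob is at (240,185), near the cup (272,230). Top: the small valve's axis is near (380,229), with its unions up at (375,182) and (403,192). Next I'll enlarge it.

Run:
```python
from h import *
d=shot('top'); e=shot('scene')
a=cv2.resize(d['image'][175:285,325:425],None,fx=5,fy=5,interpolation=cv2.INTER_CUBIC)
b=cv2.resize(e['image'][140:225,190:290],None,fx=4,fy=4,interpolation=cv2.INTER_CUBIC)
W=np.zeros((550,800,3),np.uint8); W[:550,:500]=a; 
b=cv2.resize(e['image'][140:225,200:275],None,fx=4,fy=4,interpolation=cv2.INTER_CUBIC); W[:340,500:800]=b
cv2.imwrite('pics/c1.png',W[:,:,::-1])
for uv,z in(((380,229),100),((293,192),80),((371,133),14)): print(pix2z(d,uv,z))
```

```text
[ 500.52564989 -130.83791966  100.        ]
[567.58769994  17.93856452  80.        ]
[ 684.99433625 -135.65441591   14.        ]
```

View pics/c1.png

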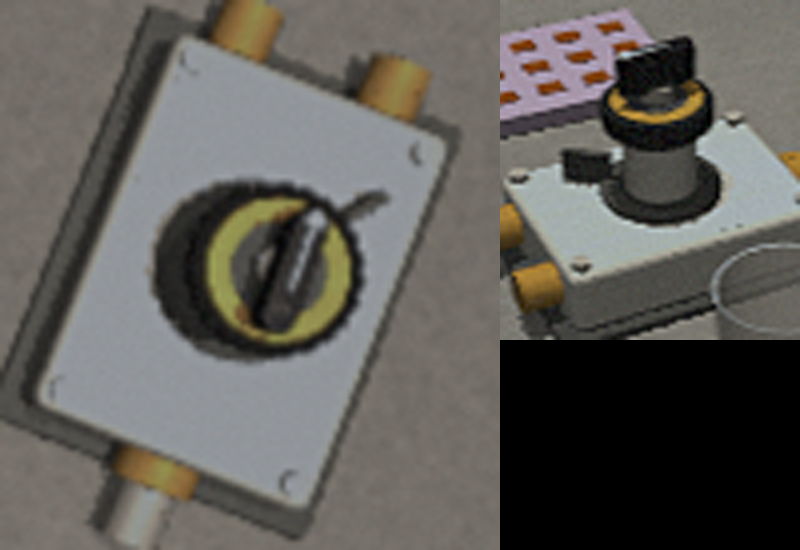

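Crop: the ring's outer circle is centred near crop (278,268), which is full (380.6,228.6). The knob tip is at crop (317,213) and its tail at (272,328). The fin runs from about (345,215) to (386,196).

```bash
cat >> h.py <<'E'
from scipy.spatial.transform import Rotation as Ro
def rel(target):
    o=ctrl.get_obs(); R=Ro.from_euler('xyz',o['ee_rot']).as_matrix()
    return R.T@(np.array(target)-o['eef_pos'])/10
E
python3 - <<'E'
from h import *
d=shot('top')
f=lambda c,z: pix2z(d,(325+(c[0]+.5)/5-.5,175+(c[1]+.5)/5-.5),z)[:2]
c=f((278,268),100);t=f((317,213),129);b=f((272,328),129);fo=f((386,196),60)
an=lambda v:np.arctan2(v[1],v[0])
print('axis',c,'knobmid',(t+b)/2,np.linalg.norm(t-b),'yaw knob',an(t-b),'fin',fo,np.linalg.norm(fo-c),an(fo-c))
# block corners screws: long edge direction
p,q=f((45,400),40),f((175,40),40);print('block x',an(q-p))
for s in [(a) for a in((189,61),(416,153),(56,389),(290,482))]: print(f(s,40))
print(np.mean([f(s,40) for s in((189,61),(416,153),(56,389),(290,482))],0))
print(rel([c[0],c[1],180]))
E
```

```text
axis [ 501.90333055 -131.21211007] knobmid [ 500.83558081 -130.5473989 ] 41.40345808609357 yaw knob -0.3928041394266986 fin [ 527.86952677 -179.36422178] 54.70712209897041 -1.0762411857399157
block x -0.36264372569698194
[ 579.31871516 -112.55338076]
[ 544.39774537 -195.96126018]
[458.55859092 -61.29775917]
[ 423.72695286 -146.77394169]
[ 501.50050108 -129.14658545]
[-38.0894014  -44.37501777   4.65885706]
```

Call:
{"method": "apply_moves", "body": {
  "rot": [
    [0,0,0],
    [0,0,0],
    [0,0,0],
    [0,0,0],
    [0,0,0],
    [0,0,0],
    [0,0,0],
    [0,0,0],
    [0,0,0],
    [0,0,0]
  ],
  "xyz": [
    [-2.7,-3.2,0.3],
    [-5.4,-6.4,0.6],
    [-8.1,-9.6,0.9],
    [-10.8,-12.8,1.2],
    [-13.5,-16,1.5],
    [-16.2,-19.2,1.8],
    [-18.9,-22.4,2.1],
    [-21.6,-25.6,2.4],
    [-24.3,-28.8,2.7],
    [-27,-32,3]
  ],
  "claw": [0,0,0,0,0,0,0,0,0,0]
}}

```text
time_s: 1.08
eef_pos: [414.0, -274.0, 197.1]
ee_rot: [-3.141, -0.001, -1.282]
force: [0.4, -1.2, -0.5]
grip_width: 91.9
```

Run:
```python
from h import *
o=ctrl.get_obs(); print(o['time_s'],o['eef_pos'],o['ee_rot'],o['joints'],rel([501.5,-131,160]))
```

```text
1.0833 [ 413.99270602 -274.02301923  197.09976782] [-3.14148701e+00 -8.29764328e-04 -1.28223332e+00] [ 1.0618646   0.28446167 -0.61739531  1.95484856  0.20008705  0.96153761
 -0.933969  ] [-11.2237923  -12.45860568   3.70198111]
```

Call:
{"method": "apply_moves", "body": {
  "rot": [
    [0,0,0],
    [0,0,0],
    [0,0,0],
    [0,0,0],
    [0,0,0],
    [0,0,0],
    [0,0,0],
    [0,0,0]
  ],
  "xyz": [
    [-2.7,-3.0,0.9],
    [-5.4,-6.0,1.8],
    [-8.1,-9.0,2.7],
    [-10.5,-11.7,3.7],
    [-11.1,-12.4,3.7],
    [-11.1,-12.4,3.7],
    [-11.1,-12.4,3.7],
    [-11.1,-12.4,3.7]
  ],
  "claw": [0,0,0,0,0,0,0,0]
}}

```text
time_s: 1.75
eef_pos: [499.9, -135.8, 160.0]
ee_rot: [3.141, -0.001, -1.284]
force: [0.2, -0.6, 0.1]
grip_width: 92.1
```

Run:
```python
from h import *
o=ctrl.get_obs(); print(o['time_s'],o['eef_pos'],o['ee_rot'],o['joints'],o['wrist_torque'],o['force'],rel([501.5,-131,73]))
d=shot('scene'); 
cv2.imwrite('pics/s2.png',cv2.resize(d['image'][80:230,160:340],None,fx=4,fy=4,interpolation=cv2.INTER_CUBIC)[:,:,::-1])
```

```text
1.75 [ 499.85577268 -135.79158427  159.97229976] [ 3.14068620e+00 -8.03170003e-04 -1.28401091e+00] [ 0.75092674  0.38823566 -0.65161059  1.93667274  0.29585604  0.91263116
 -1.33225346] [-0.0261128   0.02615399  0.02276117] [ 0.21203032 -0.61254329  0.0853074 ] [-0.4200636  -0.30113031  8.69662601]
```

View pics/s2.png

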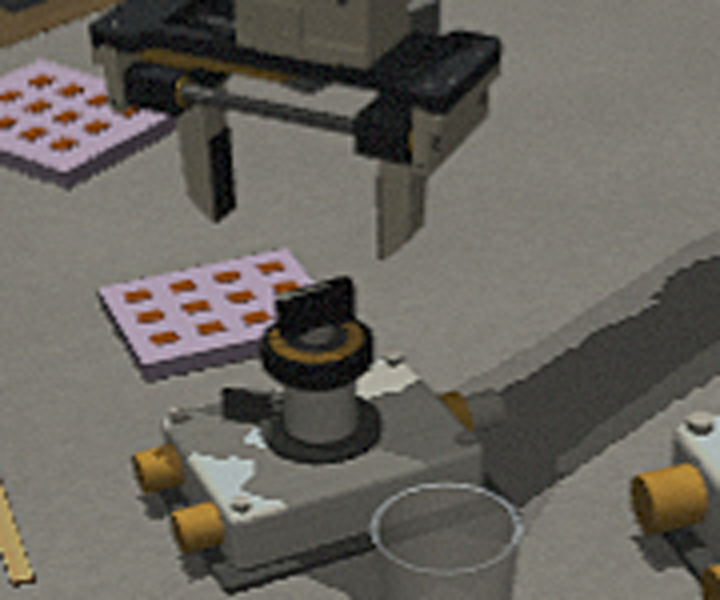

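The fingers are above and a little behind the knob. The ring centre is at crop (317,350), which is full (239,167.5). I'll pre-rotate 60° clockwise to give joint 7 range for loosening, and check the axis against the scene view.

Call:
{"method": "apply_moves", "body": {
  "rot": [
    [0,0,7],
    [0,0,14],
    [0,0,21],
    [0,0,28],
    [0,0,35],
    [0,0,42],
    [0,0,49],
    [0,0,56],
    [0,0,60],
    [0,0,60]
  ],
  "xyz": [
    [0,0,0],
    [0,0,0],
    [0,0,0],
    [0,0,0],
    [0,0,0],
    [0,0,0],
    [0,0,0],
    [0,0,0],
    [0,0,0],
    [0,0,0]
  ],
  "claw": [0,0,0,0,0,0,0,0,0,0]
}}

```text
time_s: 2.63
eef_pos: [500.0, -136.1, 160.4]
ee_rot: [-3.141, -0.001, -2.335]
force: [-0.9, -0.3, -0.1]
grip_width: 91.8
```

Run:
```python
from h import *
d=shot('scene')
print(proj(d,[[501.5,-131,92]]),pix2z(d,(239,167.2),92))
o=ctrl.get_obs(); print(o['time_s'],o['eef_pos'],o['ee_rot'],o['joints'],rel([501.5,-131,73]))
```

```text
[[238.95452389 167.31952714]] [ 501.086422 -131.258648   92.      ]
2.6833 [ 500.02725024 -135.81157935  160.31200821] [-3.14070451e+00 -5.47762515e-04 -2.33052699e+00] [ 0.57869132  0.34816063 -0.43726167  1.94214335  0.18822623  0.89008463
 -2.28508098] [-0.45506456  0.23236279  8.73074994]
```

Call:
{"method": "apply_moves", "body": {
  "rot": [
    [0,0,0],
    [0,0,0],
    [0,0,0],
    [0,0,0],
    [0,0,0],
    [0,0,0],
    [0,0,0],
    [0,0,0]
  ],
  "xyz": [
    [-0.45,0.23,0],
    [-0.45,0.23,1.5],
    [-0.45,0.23,3.5],
    [-0.45,0.23,5.5],
    [-0.45,0.23,7.5],
    [-0.45,0.23,8.7],
    [-0.45,0.23,8.7],
    [-0.45,0.23,8.7]
  ],
  "claw": [0,0,0,0,0,0,0,0]
}}

```text
time_s: 3.35
eef_pos: [501.7, -129.0, 72.7]
ee_rot: [3.14, -0.0, -2.328]
force: [0.6, 0.3, -0.1]
grip_width: 91.8
```

Run:
```python
from h import *
o=ctrl.get_obs(); print(o['time_s'],o['eef_pos'],o['ee_rot'],o['joints'],rel([501.3,-131,73]),o['force'],o['wrist_torque'])
```

```text
3.35 [ 501.66189851 -128.96153258   72.73720204] [ 3.14035204e+00 -3.31556092e-04 -2.32848430e+00] [ 0.52258697  0.48291178 -0.39386429  1.99593523  0.27467899  0.71484727
 -2.36847366] [ 0.17295971 -0.1137705  -0.02636362] [ 0.59524672  0.28252263 -0.13135224] [ 0.06465376  0.00697116 -0.01823964]
```

Call:
{"method": "apply_moves", "body": {
  "rot": [
    [0,0,0],
    [0,0,0],
    [0,0,0],
    [0,0,0],
    [0,0,0],
    [0,0,0],
    [0,0,0],
    [0,0,0],
    [0,0,0],
    [0,0,0]
  ],
  "xyz": [
    [0.15,-0.1,0],
    [0.15,-0.1,0],
    [0.15,-0.1,0],
    [0.15,-0.1,0],
    [0.15,-0.1,0],
    [0.15,-0.1,0],
    [0.15,-0.1,0],
    [0.15,-0.1,0],
    [0.15,-0.1,0],
    [0.15,-0.1,0]
  ],
  "claw": [0,0,0.3,0.4,1,1,1,1,1,1],
  "grip_force": 40
}}

```text
time_s: 4.18
eef_pos: [502.3, -130.4, 73.1]
ee_rot: [-3.141, 0.001, -2.329]
force: [1.9, 1.7, 1.3]
grip_width: 59.0
```

Run:
```python
from h import *
o=ctrl.get_obs(); print(o['time_s'],o['eef_pos'],o['ee_rot'],o['grip_width'],o['force'],o['wrist_torque'])
```

```text
4.1833 [ 502.26444545 -130.44188906   73.14078125] [-3.14109658e+00  9.28237399e-04 -2.32864176e+00] 58.984470972168594 [1.89740526 1.66682833 1.2697506 ] [ 0.41251691 -0.29396275 -0.02685425]
```

Call:
{"method": "apply_moves", "body": {
  "rot": [
    [0,0,-4],
    [0,0,-8],
    [0,0,-12],
    [0,0,-16],
    [0,0,-20],
    [0,0,-24],
    [0,0,-28],
    [0,0,-32],
    [0,0,-36],
    [0,0,-40]
  ],
  "xyz": [
    [0,0,0],
    [0,0,0],
    [0,0,-0.02],
    [0,0,-0.04],
    [0,0,-0.05],
    [0,0,-0.07],
    [0,0,-0.08],
    [0,0,-0.1],
    [0,0,-0.11],
    [0,0,-0.12]
  ],
  "claw": [1,1,1,1,1,1,1,1,1,1]
}}

```text
time_s: 5.02
eef_pos: [502.3, -130.2, 74.1]
ee_rot: [-3.141, 0.001, -1.628]
force: [2.7, 1.7, -1.1]
grip_width: 59.0
```

Run:
```python
from h import *
o=ctrl.get_obs(); print(o['time_s'],o['eef_pos'],o['ee_rot'],o['grip_width'],o['force'],o['wrist_torque'])
```

```text
5.0167 [ 502.27326138 -130.23972363   74.08947918] [-3.14056721e+00  1.21403098e-03 -1.62840583e+00] 59.000720535870094 [ 2.72473281  1.71200147 -1.14442253] [ 0.50653701 -0.4279067  -0.37962222]
```

Call:
{"method": "apply_moves", "body": {
  "rot": [
    [0,0,-4],
    [0,0,-8],
    [0,0,-12],
    [0,0,-16],
    [0,0,-20],
    [0,0,-20]
  ],
  "xyz": [
    [0,0,-0.01],
    [0,0,-0.03],
    [0,0,-0.04],
    [0,0,-0.06],
    [0,0,-0.07],
    [0,0,-0.07]
  ],
  "claw": [1,1,1,1,1,1]
}}

```text
time_s: 5.52
eef_pos: [502.3, -130.1, 74.8]
ee_rot: [-3.14, 0.001, -1.279]
force: [2.4, 2.0, -0.0]
grip_width: 59.3
```

Run:
```python
from h import *
o=ctrl.get_obs(); print(o['time_s'],o['eef_pos'],o['ee_rot'],o['grip_width'],o['force'],o['wrist_torque'])
```

```text
5.5167 [ 502.25874274 -130.1360741    74.84807586] [-3.14020715e+00  9.30974760e-04 -1.27949150e+00] 59.26589819800414 [ 2.43585402  2.01137386 -0.00447211] [ 0.62337144 -0.46811993 -0.14066667]
```

Call:
{"method": "apply_moves", "body": {
  "rot": [
    [0,0,-4],
    [0,0,-8],
    [0,0,-12],
    [0,0,-16],
    [0,0,-20]
  ],
  "xyz": [
    [0,0,-0.01],
    [0,0,-0.03],
    [0,0,-0.04],
    [0,0,-0.06],
    [0,0,-0.07]
  ],
  "claw": [1,1,1,1,1]
}}

```text
time_s: 5.93
eef_pos: [502.2, -130.0, 75.5]
ee_rot: [-3.14, 0.0, -0.932]
force: [1.6, 3.4, -1.4]
grip_width: 59.3
```

Run:
```python
from h import *
o=ctrl.get_obs(); print(o['time_s'],o['eef_pos'],o['ee_rot'],o['grip_width'],o['force'],o['wrist_torque'])
```

```text
5.9333 [ 502.22914678 -130.04866384   75.50608772] [-3.13997287e+00  3.40783414e-04 -9.31867956e-01] 59.251994792103496 [ 1.64750629  3.39442246 -1.37614277] [ 0.67817148 -0.56592232 -0.26264884]
```

Call:
{"method": "apply_moves", "body": {
  "rot": [
    [0,0,-3],
    [0,0,-6],
    [0,0,-9],
    [0,0,-12],
    [0,0,-15],
    [0,0,-15],
    [0,0,-15],
    [0,0,-15]
  ],
  "xyz": [
    [0,0,-0.01],
    [0,0,-0.02],
    [0,0,-0.03],
    [0,0,-0.04],
    [0,0,-0.05],
    [0,0,-0.05],
    [0,0,-0.05],
    [0,0,-0.05]
  ],
  "claw": [1,1,1,1,1,1,1,1]
}}

```text
time_s: 6.6
eef_pos: [502.2, -130.0, 76.1]
ee_rot: [-3.14, -0.0, -0.673]
force: [2.6, 4.1, -0.9]
grip_width: 58.9
```

Run:
```python
from h import *
o=ctrl.get_obs(); print(o['time_s'],o['eef_pos'],o['ee_rot'],o['grip_width'],o['force'],o['wrist_torque'])
d=shot('scene'); cv2.imwrite('pics/s3.png',cv2.resize(d['image'][120:220,190:290],None,fx=6,fy=6,interpolation=cv2.INTER_CUBIC)[:,:,::-1])
```

```text
6.6 [ 502.1839929  -130.02909988   76.11253113] [-3.14014654e+00 -1.25572266e-04 -6.73220407e-01] 58.89763504256998 [ 2.61507555  4.08217108 -0.88719877] [ 0.88542353 -0.67007848 -0.10526303]
```

View pics/s3.png

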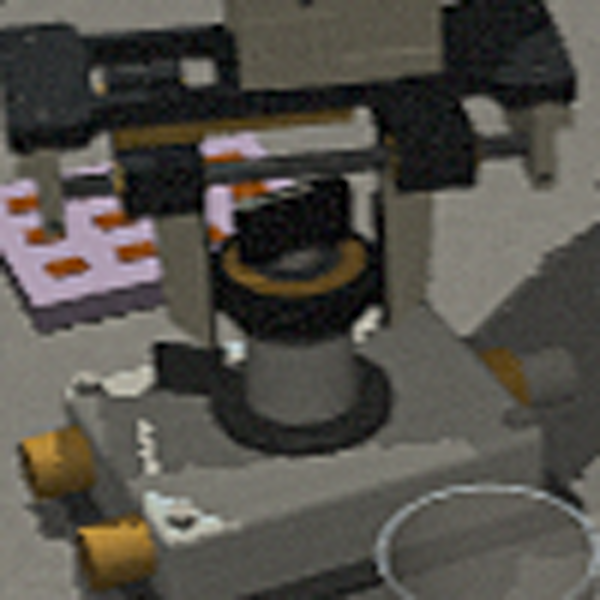

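The ring is gripped and turned 95°, and the moment has fallen to the 0.1 N m drag. I'll release it, lift, and align with the bar.

Call:
{"method": "apply_moves", "body": {
  "rot": [
    [0,0,0],
    [0,0,0],
    [0,0,0],
    [0,0,0],
    [0,0,0],
    [0,0,0],
    [0,0,0],
    [0,0,0],
    [0,0,-7],
    [0,0,-14]
  ],
  "xyz": [
    [0,0,0],
    [0,0,0],
    [0,0,0],
    [0,0,0],
    [0,0,-2],
    [0,0,-4],
    [0,0,-6],
    [0,0,-8],
    [0,0,-9],
    [0,0,-9]
  ],
  "claw": [0,0,0,0,0,0,0,0,0,0]
}}

```text
time_s: 7.48
eef_pos: [503.1, -131.7, 168.6]
ee_rot: [3.14, -0.004, -0.422]
force: [-0.1, 0.1, 0.2]
grip_width: 91.7
```

Call:
{"method": "apply_moves", "body": {
  "rot": [
    [0,0,-7],
    [0,0,-14],
    [0,0,-21],
    [0,0,-28],
    [0,0,-35],
    [0,0,-42],
    [0,0,-49],
    [0,0,-56],
    [0,0,-63],
    [0,0,-70]
  ],
  "xyz": [
    [0,0,0],
    [0,0,0],
    [0,0,0],
    [0,0,0],
    [0,0,0],
    [0,0,0],
    [0,0,0],
    [0,0,0],
    [0,0,0],
    [0,0,0]
  ],
  "claw": [0,0,0,0,0,0,0,0,0,0]
}}

```text
time_s: 8.32
eef_pos: [501.2, -131.6, 165.9]
ee_rot: [3.141, 0.001, 0.8]
force: [-0.0, -0.1, -0.3]
grip_width: 91.7
```

Run:
```python
from h import *
o=ctrl.get_obs(); print(o['time_s'],o['eef_pos'],o['ee_rot'],o['grip_width'],o['joints'][6],o['force'],o['wrist_torque'],rel([501.7,-130.7,106]))
d=shot('scene'); e=shot('top')
W=np.zeros((480,800,3),np.uint8)
W[:400,:400]=cv2.resize(d['image'][130:210,200:280],None,fx=5,fy=5,interpolation=cv2.INTER_CUBIC)
W[:400,400:]=cv2.resize(e['image'][190:270,340:420],None,fx=5,fy=5,interpolation=cv2.INTER_CUBIC)
cv2.imwrite('pics/s4.png',W[:,:,::-1])
```

```text
8.3167 [ 501.22437003 -131.64338622  165.90140868] [3.14145708e+00 1.21096544e-03 7.99690341e-01] 91.7068442381298 0.41900581399771486 [-0.03303025 -0.13416119 -0.31365519] [ 0.03457052 -0.08678906 -0.05196077] [ 0.10805583 -0.03245007  5.99001006]
```

View pics/s4.png

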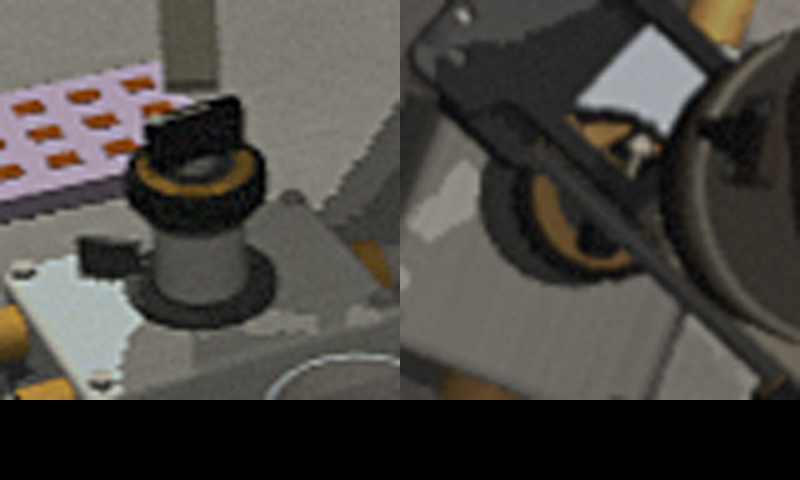

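Run:
```python
from h import *
d=shot('scene')
f=lambda c,z: pix2z(d,(200+(c[0]+.5)/5-.5,130+(c[1]+.5)/5-.5),z)[:2]
an=lambda v:np.arctan2(v[1],v[0])
a,b=f((148,123),129),f((238,98),129); print(a,b,an(a-b),np.linalg.norm(a-b))
for c in((80,238),(90,235)):
  g=f(c,60); v=g-[501.7,-130.8]; print(g,np.linalg.norm(v),an(v))
for y in(-1.0,-1.08,-1.16): # predicted fin outer top corners, crop coords
  u=np.array([np.cos(y),np.sin(y)]);n=np.array([-u[1],u[0]])
  P=[[*(np.array([501.7,-130.8])+u*r+n*s),60] for r in(56,28) for s in(-2.5,2.5)]
  print(y,np.round((proj(d,P)-[200,130])*5).tolist())
e=shot('top');P=[[*(np.array([501.7,-130.8])+56*np.array([np.cos(y),np.sin(y)])),60] for y in(-1,-1.08,-1.16)]
print('top crop1 coords',(proj(e,P)-[325,175])*5)
```

```text
[ 519.21142271 -139.81354888] [ 479.60014565 -125.4300971 ] -0.3483105170477213 42.14186700562049
[ 528.18832868 -178.30169568] 54.38789064445861 -1.062114702299537
[ 523.65324109 -176.68790957] 50.86890050447429 -1.1245693044680163
-1.0 [[74.0, 237.0], [71.0, 243.0], [136.0, 241.0], [134.0, 248.0]]
-1.08 [[77.0, 231.0], [73.0, 237.0], [138.0, 239.0], [135.0, 245.0]]
-1.16 [[81.0, 226.0], [76.0, 232.0], [140.0, 236.0], [136.0, 242.0]]
top crop1 coords [[379.75950761 182.75264644]
 [386.26497278 193.35873761]
 [391.91159047 204.44384805]]
```

Knob yaw is about −0.37 and fin about −1.06, so the knob needs to turn about 0.69 rad clockwise. Next I align the jaws across the bar (yaw 1.2), descend to TCP 109 and close.

Call:
{"method": "apply_moves", "body": {
  "rot": [
    [0,0,-7],
    [0,0,-14],
    [0,0,-21],
    [0,0,-23],
    [0,0,-23],
    [0,0,-23],
    [0,0,-23],
    [0,0,-23],
    [0,0,-23],
    [0,0,-23]
  ],
  "xyz": [
    [0.1,0,0],
    [0.1,0,0],
    [0.1,0,1],
    [0.1,0,2.5],
    [0.1,0,4],
    [0.1,0,5],
    [0.1,0,5.7],
    [0.1,0,5.7],
    [0.1,0,5.7],
    [0.1,0,5.7]
  ],
  "claw": [0,0,0,0,0,0,0,0,0,0],
  "grip_force": 15
}}

```text
time_s: 9.35
eef_pos: [502.9, -130.0, 109.6]
ee_rot: [3.141, -0.0, 1.196]
force: [0.1, 0.2, -0.5]
grip_width: 91.9
```

Run:
```python
from h import *
o=ctrl.get_obs(); print(o['time_s'],o['eef_pos'],o['ee_rot'],o['grip_width'],o['joints'],o['force'],o['wrist_torque'],rel([501.7,-130.7,109]))
```

```text
9.35 [ 502.8612703  -130.03239887  109.63138612] [ 3.14068364e+00 -4.64134810e-05  1.19594989e+00] 91.93754485506979 [ 1.10332335  0.75820496 -1.21888584  1.95942784  0.83773697  1.05295736
  0.69478765] [ 0.14534392  0.20314339 -0.45978444] [ 0.10000921 -0.15465475  0.01060237] [-0.10464503 -0.08367812  0.06305772]
```

Call:
{"method": "apply_moves", "body": {
  "rot": [
    [0,0,0],
    [0,0,0],
    [0,0,0],
    [0,0,0],
    [0,0,0],
    [0,0,0],
    [0,0,0],
    [0,0,0],
    [0,0,0],
    [0,0,0]
  ],
  "xyz": [
    [-0.1,-0.08,0],
    [-0.1,-0.08,0],
    [-0.1,-0.08,0],
    [-0.1,-0.08,0],
    [-0.1,-0.08,0],
    [-0.1,-0.08,0],
    [-0.1,-0.08,0],
    [-0.1,-0.08,0],
    [-0.1,-0.08,0],
    [-0.1,-0.08,0]
  ],
  "claw": [0.3,0.5,0.6,0.7,0.8,1,1,1,1,1],
  "grip_force": 15
}}

```text
time_s: 10.18
eef_pos: [501.3, -130.8, 109.0]
ee_rot: [3.142, -0.0, 1.196]
force: [0.0, -0.3, 0.4]
grip_width: 29.6
```

Run:
```python
from h import *
o=ctrl.get_obs(); print(o['time_s'],o['eef_pos'],o['ee_rot'],o['grip_width'],o['force'],o['wrist_torque'])
```

```text
10.1833 [ 501.26527184 -130.80711505  109.03898995] [ 3.14158994e+00 -2.09969927e-05  1.19641496e+00] 29.630276904898732 [ 0.01546277 -0.31951929  0.44141054] [ 0.08934605 -0.17804067 -0.00727292]
```

Still closing.

Call:
{"method": "apply_moves", "body": {
  "rot": [
    [0,0,0],
    [0,0,0],
    [0,0,0],
    [0,0,0],
    [0,0,0],
    [0,0,0]
  ],
  "xyz": [
    [0,0,0],
    [0,0,0],
    [0,0,0],
    [0,0,0],
    [0,0,0],
    [0,0,0]
  ],
  "claw": [1,1,1,1,1,1]
}}

```text
time_s: 10.68
eef_pos: [501.8, -130.2, 109.4]
ee_rot: [3.141, -0.001, 1.197]
force: [0.4, 1.9, 2.9]
grip_width: 11.7
```

Run:
```python
from h import *
o=ctrl.get_obs(); print(o['time_s'],o['eef_pos'],o['ee_rot'],o['grip_width'],o['force'],o['wrist_torque'])
```

```text
10.6833 [ 501.79832613 -130.18627296  109.43580975] [ 3.14074630e+00 -1.00811871e-03  1.19702515e+00] 11.719698918028275 [0.40033179 1.86794432 2.94422518] [ 0.67768742 -0.3913819  -0.00555862]
```

Call:
{"method": "apply_moves", "body": {
  "rot": [
    [0,0,5],
    [0,0,10],
    [0,0,15],
    [0,0,20],
    [0,0,25],
    [0,0,30],
    [0,0,35],
    [0,0,39.5],
    [0,0,39.5],
    [0,0,39.5]
  ],
  "xyz": [
    [0,0,0.02],
    [0,0,0.03],
    [0,0,0.05],
    [0,0,0.07],
    [0,0,0.09],
    [0,0,0.1],
    [0,0,0.12],
    [0,0,0.14],
    [0,0,0.14],
    [0,0,0.14]
  ],
  "claw": [1,1,1,1,1,1,1,1,1,1]
}}

```text
time_s: 11.52
eef_pos: [501.9, -130.1, 108.0]
ee_rot: [3.141, -0.001, 0.51]
force: [1.3, 3.7, 3.2]
grip_width: 12.1
```

Run:
```python
from h import *
o=ctrl.get_obs(); print(o['time_s'],o['eef_pos'],o['ee_rot'],o['grip_width'],o['force'],o['wrist_torque'])
```

```text
11.5167 [ 501.88082676 -130.11007195  108.0138878 ] [ 3.14141196e+00 -1.33614050e-03  5.09705229e-01] 12.147814723111884 [1.34808849 3.73918228 3.21167014] [ 0.83279967 -0.47779457 -0.14183768]
```

Call:
{"method": "apply_moves", "body": {
  "rot": [
    [0,0,0],
    [0,0,0],
    [0,0,0],
    [0,0,0],
    [0,0,0],
    [0,0,0],
    [0,0,0],
    [0,0,0],
    [0,0,0],
    [0,0,0]
  ],
  "xyz": [
    [0,0,0],
    [0,0,0],
    [0,0,0],
    [0,0,0],
    [0,0,0],
    [0,0,-2],
    [0,0,-4],
    [0,0,-6],
    [0,0,-6],
    [0,0,-6]
  ],
  "claw": [0.8,0.8,0.6,0.4,0.2,0,0,0,0,0]
}}

```text
time_s: 12.35
eef_pos: [501.5, -131.8, 168.0]
ee_rot: [3.14, -0.0, 0.507]
force: [-0.3, 1.3, 0.6]
grip_width: 66.8
```

Call:
{"method": "apply_moves", "body": {
  "rot": [
    [0,0,-7],
    [0,0,-14],
    [0,0,-21],
    [0,0,-28],
    [0,0,-35],
    [0,0,-42],
    [0,0,-49],
    [0,0,-56],
    [0,0,-60],
    [0,0,-60]
  ],
  "xyz": [
    [0,0,0],
    [0,0,0],
    [0,0,0],
    [0,0,0],
    [0,0,0],
    [0,0,0],
    [0,0,0],
    [0,0,0],
    [0,0,0],
    [0,0,0]
  ],
  "claw": [0,0,0,0,0,0,0,0,0,0]
}}

```text
time_s: 13.18
eef_pos: [500.2, -131.1, 165.9]
ee_rot: [-3.139, -0.001, 1.557]
force: [0.5, -1.8, 0.4]
grip_width: 91.6
```

Run:
```python
from h import *
o=ctrl.get_obs(); print(o['time_s'],o['eef_pos'],o['ee_rot'],o['grip_width'],o['joints'][6],o['force'],o['wrist_torque'],rel([501.7,-130.5,74]))
d=shot('scene'); e=shot('top')
W=np.zeros((480,800,3),np.uint8)
W[:400,:400]=cv2.resize(d['image'][130:210,200:280],None,fx=5,fy=5,interpolation=cv2.INTER_CUBIC)
W[:400,400:]=cv2.resize(e['image'][190:270,340:420],None,fx=5,fy=5,interpolation=cv2.INTER_CUBIC)
cv2.imwrite('pics/s5.png',W[:,:,::-1])
```

```text
13.1833 [ 500.21482396 -131.05229317  165.87663679] [-3.13917418e+00 -1.26957358e-03  1.55695634e+00] 91.59069394501851 1.0622191760131738 [ 0.51904065 -1.75045422  0.42462236] [ 0.08428019 -0.0900465  -0.00903197] [0.04561499 0.16995882 9.18734482]
```

View pics/s5.png

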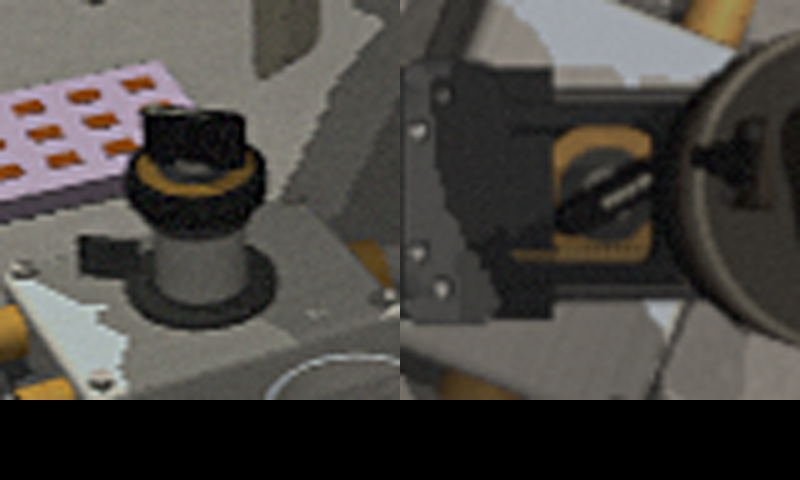

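The knob has turned. In the top view the bar runs (565,218)→(645,176), and in the scene view its top edge runs (146,107)→(243,112). Quick numeric check against the fin.

Run:
```python
from h import *
d=shot('scene')
f=lambda c,z: pix2z(d,(200+(c[0]+.5)/5-.5,130+(c[1]+.5)/5-.5),z)[:2]
a,b=f((146,107),127.6),f((243,112),127.6); v=a-b;print(np.arctan2(v[1],v[0]),np.linalg.norm(v))
c=np.array([501.7,-130.7])
for y in(-.96,-1.06,-1.16):
  u=np.array([np.cos(y),np.sin(y)]);n=np.array([-u[1],u[0]])
  P=[[*(c+u*r+n*6),127.6] for r in(23,-23)]+[[*(c+u*r-n*6),127.6] for r in(23,-23)]
  print(y,np.round((proj(d,P)-[200,130])*5).tolist())
```

```text
-0.9657733565588449 41.302866814780884
-0.96 [[134.0, 119.0], [244.0, 125.0], [139.0, 105.0], [247.0, 110.0]]
-1.06 [[134.0, 117.0], [241.0, 128.0], [142.0, 102.0], [248.0, 113.0]]
-1.16 [[135.0, 114.0], [238.0, 130.0], [145.0, 100.0], [248.0, 116.0]]
```

Estimates run from −0.97 to −1.08. The grip angle gives −1.06, which is within tolerance. Now down to the ring.

Call:
{"method": "apply_moves", "body": {
  "rot": [
    [0,0,0],
    [0,0,0],
    [0,0,0],
    [0,0,0],
    [0,0,0],
    [0,0,0],
    [0,0,0],
    [0,0,0],
    [0,0,0]
  ],
  "xyz": [
    [0.05,0.15,0],
    [0.05,0.15,1],
    [0.05,0.15,3],
    [0.05,0.15,5],
    [0.05,0.15,7],
    [0.05,0.15,8.5],
    [0.05,0.15,9],
    [0.05,0.15,9],
    [0.05,0.15,9]
  ],
  "claw": [0,0,0,0,0,0,0,0,0],
  "grip_force": 40
}}

```text
time_s: 14.08
eef_pos: [503.1, -130.0, 78.0]
ee_rot: [3.141, -0.0, 1.554]
force: [0.3, 0.6, -0.1]
grip_width: 92.0
```

Run:
```python
from h import *
o=ctrl.get_obs(); print(o['time_s'],o['eef_pos'],o['ee_rot'],o['grip_width'],o['force'],o['wrist_torque'],rel([501.7,-130.5,76]))
```

```text
14.0833 [ 503.10728189 -130.03446713   77.95794845] [ 3.14120295e+00 -2.49384389e-04  1.55446287e+00] 92.00410729256144 [ 0.34396342  0.60999367 -0.07096799] [ 0.14951397 -0.17729724  0.0359308 ] [-0.04889438 -0.14002536  0.1957281 ]
```

Call:
{"method": "apply_moves", "body": {
  "rot": [
    [0,0,0],
    [0,0,0],
    [0,0,0],
    [0,0,0],
    [0,0,0],
    [0,0,0],
    [0,0,0],
    [0,0,0],
    [0,0,0],
    [0,0,0]
  ],
  "xyz": [
    [-0.05,-0.12,0.2],
    [-0.05,-0.12,0.2],
    [-0.05,-0.12,0.2],
    [-0.05,-0.12,0.2],
    [-0.05,-0.12,0.2],
    [-0.05,-0.12,0.2],
    [-0.05,-0.12,0.2],
    [-0.05,-0.12,0.2],
    [-0.05,-0.12,0.2],
    [-0.05,-0.12,0.2]
  ],
  "claw": [0.1,0.3,0.4,1,1,1,1,1,1,1],
  "grip_force": 40
}}

```text
time_s: 14.92
eef_pos: [501.8, -130.2, 75.9]
ee_rot: [3.141, -0.001, 1.555]
force: [-0.1, 3.2, 3.5]
grip_width: 59.2
```

Run:
```python
from h import *
o=ctrl.get_obs(); print(o['time_s'],o['eef_pos'],o['ee_rot'],o['grip_width'],o['force'],o['wrist_torque'])
```

```text
14.9167 [ 501.79762254 -130.16897349   75.93015546] [ 3.14105318e+00 -7.03392022e-04  1.55478230e+00] 59.19653150552425 [-0.09824549  3.20952002  3.54816894] [ 0.70360824 -0.0520381  -0.05468668]
```

Call:
{"method": "apply_moves", "body": {
  "rot": [
    [0,0,6],
    [0,0,12],
    [0,0,18],
    [0,0,24],
    [0,0,30],
    [0,0,36],
    [0,0,42],
    [0,0,48],
    [0,0,54],
    [0,0,60]
  ],
  "xyz": [
    [0,0,0.02],
    [0,0,0.04],
    [0,0,0.06],
    [0,0,0.08],
    [0,0,0.1],
    [0,0,0.13],
    [0,0,0.15],
    [0,0,0.17],
    [0,0,0.19],
    [0,0,0.21]
  ],
  "claw": [1,1,1,1,1,1,1,1,1,1]
}}

```text
time_s: 15.75
eef_pos: [501.9, -130.0, 74.0]
ee_rot: [3.141, -0.001, 0.504]
force: [-0.8, 2.4, 4.2]
grip_width: 59.1
```

Run:
```python
from h import *
o=ctrl.get_obs(); print(o['time_s'],o['eef_pos'],o['ee_rot'],o['grip_width'],o['force'],o['wrist_torque'])
```

```text
15.75 [ 501.92242536 -130.04015759   73.99505585] [ 3.14148857e+00 -8.94760512e-04  5.03555229e-01] 59.07071287908683 [-0.77615392  2.41735924  4.23756922] [0.75170175 0.00319921 0.31121377]
```

Call:
{"method": "apply_moves", "body": {
  "rot": [
    [0,0,4],
    [0,0,8],
    [0,0,12],
    [0,0,16],
    [0,0,16],
    [0,0,16]
  ],
  "xyz": [
    [0,0,0.01],
    [0,0,0.03],
    [0,0,0.04],
    [0,0,0.06],
    [0,0,0.06],
    [0,0,0.06]
  ],
  "claw": [1,1,1,1,1,1]
}}

```text
time_s: 16.25
eef_pos: [502.0, -130.0, 73.3]
ee_rot: [-3.141, -0.001, 0.231]
force: [-0.1, 3.9, 3.4]
grip_width: 58.5
```

```bash
cat > t.py <<'E'
from h import *
o=ctrl.get_obs(); print(o['time_s'],o['eef_pos'],o['ee_rot'][2],o['force'])
L=[]
for i in range(4): L.append(ctrl.get_obs()['wrist_torque'][2]); eyes.read_camera('top')
print(np.round(L,3))
E
python3 t.py
```

```text
16.25 [ 501.98734654 -130.03510974   73.31139511] 0.23070808625701789 [-0.10673144  3.85016695  3.41461093]
[0.088 0.055 0.084 0.06 ]
```

Call:
{"method": "apply_moves", "body": {
  "rot": [
    [0,0,5],
    [0,0,10],
    [0,0,15],
    [0,0,20],
    [0,0,20],
    [0,0,20]
  ],
  "xyz": [
    [0,0,0.02],
    [0,0,0.04],
    [0,0,0.05],
    [0,0,0.07],
    [0,0,0.07],
    [0,0,0.07]
  ],
  "claw": [1,1,1,1,1,1]
}}

```text
time_s: 16.95
eef_pos: [502.0, -130.1, 72.6]
ee_rot: [-3.141, -0.001, -0.118]
force: [0.6, 3.4, 6.4]
grip_width: 59.0
```

```bash
python3 t.py
```

```text
16.95 [ 502.02644676 -130.08387645   72.63148909] -0.11836240455086999 [0.6295212  3.35623909 6.43852545]
[0.154 0.194 0.146 0.154]
```

Call:
{"method": "apply_moves", "body": {
  "rot": [
    [0,0,5],
    [0,0,10],
    [0,0,15],
    [0,0,20],
    [0,0,20],
    [0,0,20]
  ],
  "xyz": [
    [0,0,0.02],
    [0,0,0.04],
    [0,0,0.05],
    [0,0,0.07],
    [0,0,0.07],
    [0,0,0.07]
  ],
  "claw": [1,1,1,1,1,1]
}}

```text
time_s: 17.65
eef_pos: [502.1, -130.1, 72.1]
ee_rot: [-3.141, -0.001, -0.467]
force: [0.1, 4.6, 6.9]
grip_width: 59.0
```

```bash
python3 t.py
```

```text
17.65 [ 502.12511047 -130.08361505   72.11544564] -0.46664614196787446 [0.13431293 4.56157828 6.92955761]
[0.413 0.338 0.338 0.367]
```

Call:
{"method": "apply_moves", "body": {
  "rot": [
    [0,0,4],
    [0,0,8],
    [0,0,12],
    [0,0,16],
    [0,0,16],
    [0,0,16]
  ],
  "xyz": [
    [0,0,0.01],
    [0,0,0.03],
    [0,0,0.04],
    [0,0,0.06],
    [0,0,0.06],
    [0,0,0.06]
  ],
  "claw": [1,1,1,1,1,1]
}}

```text
time_s: 18.35
eef_pos: [502.2, -130.1, 71.7]
ee_rot: [-3.141, -0.001, -0.745]
force: [-0.3, 4.8, 9.5]
grip_width: 59.0
```

```bash
python3 t.py
```

```text
18.35 [ 502.18337452 -130.14169662   71.69648204] -0.7454837819780828 [-0.27565542  4.7681256   9.54960669]
[0.484 0.457 0.402 0.376]
```

Call:
{"method": "apply_moves", "body": {
  "rot": [
    [0,0,4],
    [0,0,8],
    [0,0,12],
    [0,0,12],
    [0,0,12]
  ],
  "xyz": [
    [0,0,0.01],
    [0,0,0.03],
    [0,0,0.04],
    [0,0,0.04],
    [0,0,0.04]
  ],
  "claw": [1,1,1,1,1]
}}

```text
time_s: 18.97
eef_pos: [502.2, -130.1, 71.4]
ee_rot: [-3.141, -0.001, -0.954]
force: [-1.3, 5.1, 10.7]
grip_width: 59.2
```

```bash
python3 t.py
```

```text
18.9667 [ 502.24708038 -130.14583297   71.42278561] -0.954385594456929 [-1.27117804  5.06423591 10.65982477]
[0.61  0.578 0.576 0.621]
```

Call:
{"method": "apply_moves", "body": {
  "rot": [
    [0,0,3],
    [0,0,5],
    [0,0,5],
    [0,0,5]
  ],
  "xyz": [
    [0,0,0.01],
    [0,0,0.02],
    [0,0,0.02],
    [0,0,0.02]
  ],
  "claw": [1,1,1,1]
}}

```text
time_s: 19.5
eef_pos: [502.2, -130.2, 71.3]
ee_rot: [-3.141, -0.001, -1.041]
force: [-2.8, 4.9, 11.1]
grip_width: 59.2
```

```bash
python3 t.py
```

```text
19.5 [ 502.23390529 -130.22358298   71.29700367] -1.0414800803318938 [-2.8144044   4.94734489 11.10314899]
[0.681 0.615 0.623 0.595]
```

About 0.64 N m, so I release and lift clear. I'll also move aside to get a clear top view.

Call:
{"method": "apply_moves", "body": {
  "rot": [
    [0,0,0],
    [0,0,0],
    [0,0,0],
    [0,0,0],
    [0,0,0],
    [0,0,0],
    [0,0,0],
    [0,0,0],
    [0,0,0],
    [0,0,0]
  ],
  "xyz": [
    [0,0,0],
    [0,0,0],
    [0,0,0],
    [0,0,0],
    [0,0,0],
    [0,0,-2],
    [0,0,-4.5],
    [0,0,-7],
    [0,0,-9],
    [0,0,-11]
  ],
  "claw": [0,0,0,0,0,0,0,0,0,0]
}}

```text
time_s: 20.53
eef_pos: [501.5, -131.1, 181.4]
ee_rot: [3.141, -0.0, -1.046]
force: [0.2, -0.4, -0.2]
grip_width: 91.7
```

```bash
python3 -c "
from h import *
print(ctrl.get_obs()['wrist_torque'],ctrl.get_obs()['joints'],rel([400,-330,200]))"
```

```text
[-0.0034144  -0.07530621 -0.03550561] [ 0.87138533  0.39844167 -0.81471127  1.91447919  0.34833839  0.97499056
 -1.14982943] [12.13672503 18.74388705 -1.85514935]
```

Call:
{"method": "apply_moves", "body": {
  "rot": [
    [0,0,0],
    [0,0,0],
    [0,0,0],
    [0,0,0],
    [0,0,0],
    [0,0,0],
    [0,0,0],
    [0,0,0],
    [0,0,0]
  ],
  "xyz": [
    [2,3.1,-0.5],
    [4,6.2,-1],
    [6,9.3,-1.5],
    [8,12.4,-1.8],
    [10,15.5,-1.8],
    [12,18.7,-1.8],
    [12,18.7,-1.8],
    [12,18.7,-1.8],
    [12,18.7,-1.8]
  ],
  "claw": [0,0,0,0,0,0,0,0,0]
}}

```text
time_s: 21.28
eef_pos: [399.7, -328.0, 198.2]
ee_rot: [-3.141, 0.001, -1.047]
force: [0.2, 0.8, 0.2]
grip_width: 91.9
```

Run:
```python
from h import *
o=ctrl.get_obs(); print(o['time_s'],o['eef_pos'],o['force'])
d=shot('scene'); e=shot('top')
W=np.zeros((500,800,3),np.uint8)
W[:400,:400]=cv2.resize(d['image'][130:210,200:280],None,fx=5,fy=5,interpolation=cv2.INTER_CUBIC)
W[:500,400:]=cv2.resize(e['image'][185:285,340:420],None,fx=5,fy=5,interpolation=cv2.INTER_CUBIC)
cv2.imwrite('pics/s6.png',W[:,:,::-1])
```

```text
21.2833 [ 399.66911186 -328.04769199  198.18269741] [0.1713406  0.78871978 0.24057283]
```

View pics/s6.png

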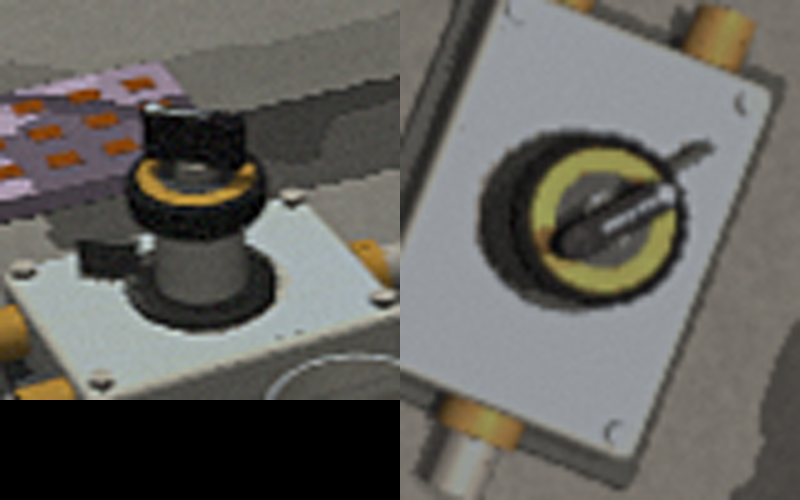

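The knob bar now lies nearly parallel to the fin. In the top view its tip is at (672,192), tail (558,248), and the fin's outer end is at (711,149).

Run:
```python
from h import *
e=shot('top')
f=lambda c,z: pix2z(e,(340+(c[0]-400+.5)/5-.5,185+(c[1]+.5)/5-.5),z)[:2]
an=lambda v:np.arctan2(v[1],v[0])
t,b=f((672,192),127.6),f((558,248),127.6);g=f((711,149),60)
print((t+b)/2,an(t-b),g)
for c in([501.5,-129.7],[501.7,-130.7],[501.3,-131.2]): print(an(g-c),np.linalg.norm(g-c))
for y in(-1.0,-1.1,-1.2):
  u=np.array([np.cos(y),np.sin(y)]);n=np.array([-u[1],u[0]]);c=np.array([501.7,-130.7])
  print(y,np.round((proj(e,[[*(c+u*r+n*s),60] for r in(28,56) for s in(-2.5,2.5)])-[340,185])*5+[400,0]).tolist())
o=pix2z(shot('top'),(0,0),0)
for uv,z in(((293,192),80),((371,133),14)): print(pix2z(e,uv,z))
```

```text
[ 501.00662451 -129.3535523 ] -1.12598931186158 [ 526.78329837 -179.33920365]
-1.099703604932362 55.707232162462226
-1.094666758992907 54.726081428873904
-1.0839321813393696 54.468168902654476
-1.0 [[644.0, 181.0], [636.0, 169.0], [708.0, 139.0], [701.0, 127.0]]
-1.1 [[648.0, 188.0], [641.0, 176.0], [716.0, 152.0], [709.0, 140.0]]
-1.2 [[650.0, 195.0], [645.0, 182.0], [722.0, 167.0], [716.0, 154.0]]
[567.58769994  17.93856452  80.        ]
[ 684.99433625 -135.65441591   14.        ]
```

```bash
python3 -c "
from h import *
print(ticket.close_job())"
```

```text
the job is handed in; nothing more can be done
None
```

I slackened the lock ring, turned the knob to the index fin, did the ring up again to about 0.64 N m and handed the job in at about 21 s of the 72 s.

- **Slackening:** I turned the ring 95° anticlockwise, until the wrist moment fell to the 0.1 N m drag. I then gripped the knob with 15 N and turned it 39.5° clockwise.
- **Knob angle:** The last pictures put the knob at −1.06 to −1.13 rad and the fin at −1.06 to −1.10 rad, so they should agree to about 0.07 rad (limit 0.14). One scene-view reading, taken before tightening, gave the knob as −0.97 rad. I discounted it because the tapered tip makes that edge hard to read.
- **Tightness:** The last four moment readings were 0.60 to 0.68 N m, with about ±0.05 of noise. The clamp force on the washer could not be measured directly; by the stated range it should be about 45 to 75 N. One moment reading while turning the knob had the wrong sign (−0.14 N m), and I did not explain it.
- **At the end:** The gripper was open and well clear of everything. I did not measure the cup, mould, cap or stick again, but nothing was moved near them.

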